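# Read the tray label, then key the reader onto its sprung dock

### The arm

A 6-joint arm with a two-finger parallel gripper is mounted at the origin on the work surface. World frame = base frame: x ahead of the robot, y to its left, z up, the work surface at z = 0. Lengths are in m, angles in degrees, forces in N, time in s.
With the tool pointing down it reaches from about 0.3 to 0.825 m from the base axis. Payload 5.4 kg.
Tool frame: the origin (TCP) lies on the mounting face of the last link; the fingertips stand manip.nose_length ahead of it and the grasp point (between the pads) lies 171 mm ahead of it (manip.nose_length is the distance from the TCP to the fingertips, in m); x points along the fingers, z is the direction in which the jaws open and shut, and the axes are right-handed (so a half turn about x gives the same grasp; the last joint's range is limited). The gripper opens to 92 mm and grips with 3 to 60 N. Pads are 20 mm wide; open, the fingers measure 128 mm over their backs; the gripper's body (75 mm by 189 mm) begins 69 mm behind the grasp point.
Start: joints at [63.192, 9.076, 91.501, -0, 79.423, -12.038], TCP at [0.147, 0.556, 0.405] pointing down, gripper open.
Joint ranges: [-166.64, 166.64], [-54.1, 131.32], [10.49, 154.53], [-73.88, 253.88], [9.74, 151.15], [-171.62, 171.62]. Speed limits (degrees/s): [147.25, 147.25, 180, 180, 180, 180].

### API

Orientations are given as a 3x3 rotation matrix whose columns are the frame's x, y, z axes.
In Python, from bench import telemetry, cams, finish_job, manip gives the robot as it stands.
- The arm moves only by the tool jog_arm, never from a script. Its argument "motion" is a list of rows, each an object of numbers: "dx", "dy", "dz": the shift along the tool's x, y, z in m; "ax", "ay", "az": the turn, a rotation vector about the tool's x, y, z in degrees; "gripper": the opening, from 0 (shut) to 1 (fully open). A call has 1 to 10 rows; each row is the pose to reach, as a shift and turn from the pose commanded when the call began, along the tool's axes at that moment; what a row does not reach only later rows make up. A row lasts 1/12 s, in which the tool goes at most 41.7 mm and 7.16 degrees, less where a joint would pass 70% of its speed; a pose out of reach is approached as far as the arm can. A call with a gripper value outside its range is refused whole. The fingers move at their own pace and stop on an object; "force" is the grip in N (left out, the last holds). Time passes only in rows, so rows that repeat a pose let the fingers close. It gives the time, the measured TCP pose, the force and the opening at its end, in the units of the state.
- telemetry.read_state(): the state, without advancing time (a new reading comes with each control period).
- cams.camera(name): name is "scene" or "side" or "wrist"; returns (picture, depth): 400x640x3 uint8, red, green, blue; 400x640 float32, m along the optical axis (not along the pixel's ray), 0 where there is no reading.
- cams.camera_params(name): a dict with "fov_y" (degrees; the focal length in pixels is half the picture's height over the tangent of half this angle, whatever the lens; pixels are square), "cx", "cy" (the principal point, pixels), "T" (4x4, takes a point from camera to world coordinates); the wrist camera has in their place "T_tool_cam" (4x4, takes a point from camera to tool coordinates, whose origin is the TCP and whose axes are the tool frame's). Camera axes: x right, y down, z forward; pixel columns grow to the right and rows downward; lengths in m; the calibration is good to about 2 mm. A picture is of the moment at which its call begins: read the wrist's pose just before it. camera_params takes no time and is no camera call.
- finish_job(): hands the job in, once; it reports no verdict.
The state is a dict: "time_s": time; "joint_positions": joint angles; "dq": joint speeds; "joint_torque": joint torques, N m; "position": TCP position; "eef_rot": TCP orientation; "force": force on the tool from outside, world axes, zero at the start; "torque": the same for the moment, N m; "finger_gap": finger opening in m.
Only numpy, scipy, OpenCV 4.12 (cv2) and the standard library are available. Lean on these libraries where they do the work, as an engineer would, in place of code of your own. Each camera call takes 0.05 s, during which the arm holds its last target. There are 200 camera calls.

### The job

Pick up the tag reader (the upright beech barrel with the knurled collar) and hold it steady and upright for two seconds with its open underside about 5 cm above the middle of the paper label on the tray unit. Then lower its collar over the post of the round dock, turn it until the hidden keyways drop over the pins, and push it down against the spring until it is fully home. Finish while still gripping the reader and holding it pushed fully home, and leave the toys where they are.

Things in the scene. Friction and masses are not known exactly. Their poses are not given: they have to be found in the camera images.
- reader: tag reader standing upright on the shelf top, 100 mm tall, 0.15 to 0.3 kg: a round beech barrel 42 mm in diameter (36 to 94 mm above the underside) over a hollow knurled aluminium collar 60 mm in diameter, 36 mm high. Origin: centre of the collar's underside; z runs up the barrel. It reads along its axis, straight out of its open underside
- reader_grip (a point): point on the reader's axis, 70 mm above its underside: the height to grip the barrel
- reader_bore (a point): centre of the bore's ceiling, on the reader's axis 30 mm above its underside. The bore is 40 mm in diameter, open below, with three keyways 12 mm wide cut to 53 mm diameter over its full depth, every 120 degrees. Their place around the collar is unmarked and not told: find it by turning, either way, at most 120 degrees. They drop with about 0.12 rad play either side
- dock: the reader's dock, fixed: a round grey base 94 mm in diameter with an upright aluminium post 36 mm in diameter in its middle, whose top is 52 mm above the shelf top and tapers to 22 mm diameter over its last 9 mm. Origin: centre of its underside, on the shelf top; z up
- dock_pins (a point): on the post's axis, level with the tops of its three steel pins, 40 mm above the shelf top. The pins are 120 degrees apart, round, 5.5 mm thick, and reach to 47 mm diameter; the collar's underside rests on them until its keyways meet them
- dock_seat (a point): centre of the dock's flat seat, on the post's axis, 24.5 mm above the shelf top; the collar's underside lies on this level when it is fully home. If the collar binds on the pins on its way down, a turn of a few degrees frees it
- contact_ring (a joint): sprung brass contact ring, 58 mm in diameter, round the dock's post: 0 when up (its top 34 mm above the shelf top, 6 mm below the pins' tops), grows as the collar presses it down, about 0.0095 m with the collar fully home. It pushes up with about 4 N at first and 8.5 N when down, more than the reader's weight, so a reader that is let go rises again
- label (a point): centre of the paper label with printed bars (28 x 44 mm) lying flat on top of the tray unit, 50 mm above the shelf top
- tray_unit: low plywood unit with a spring-loaded pull-out tray, 170 x 220 mm, 50 mm high, fixed; origin: centre of its underside; the tray's front faces -x. The label is on its top at (-10, -55) mm, the frosted prism on its top at about (0, 55) mm
- ball: ridged green silicone ball, 64 mm across, 61 mm high, with a small flat foot. A bystander: leave it. Origin: centre of its underside
- paddle: beech clacker paddle lying flat, 185 mm long (along its x), 70 mm wide, 16 mm thick. A bystander: leave it. Origin: under the middle of its length
- prism: frosted glass prism, triangular, 70 mm long, 40 mm wide, 35 mm high, lying on top of the tray unit. A bystander: leave it. Origin: centre of its underside
- cup_large: largest of three pale blue ceramic cups, 80 mm across, 70 mm high. A bystander: leave it. Origin: centre of its underside
- cup_medium: middle pale blue cup, 66 mm across, 58 mm high. A bystander: leave it. Origin: centre of its underside
- cup_small: smallest pale blue cup, 52 mm across, 46 mm high. A bystander: leave it. Origin: centre of its underside
There are look-alikes about, which are no part of the job. What is shaped like the reader but red is not meant. Leave any orange look-alike of the dock alone.

How it is judged:
By the outcome, as a careful person would: the job done as asked, in the order asked, and still so for the second after the job is handed in, while the arm keeps its last pose, push and grip.
It also fails if it takes over 67 s, if anything falls off the work surface, if the arm or the gripper's body presses on something with over 40 N, if the wrist force passes 120 N, or if a joint passes its speed limit or range.

## Working session

There is one attempt and no reset: what is moved stays moved. The work goes in short steps, Python scripts to look and compute and a tool call to move; the robot and the scene stay as the last step left them, time stands still between calls to the robot, and variables do not carry over. Pictures are saved under pics/ and viewed, about 8 in all and at most 12, crops included, and the job is handed in when it is done.

Besides the shell and the picture viewer there is one more tool, called after ">>>" as name(argument=value, ...), one argument or row to a line, values as JSON. jog_arm: Moves the arm, as the interface text tells. Its arguments: {"type":"object","properties":{"motion":{"type":"array"},"force":{"type":"number"}},"required":["motion"]}

```bash
ls; mkdir -p pics; cat > h.py <<'E'
import numpy as np, cv2
from bench import telemetry, cams, finish_job, manip
def K(p,h=400):
    return (h/2)/np.tan(np.radians(p["fov_y"]/2))
def T_of(name,s=None):
    p=cams.camera_params(name)
    if "T" in p: return p,np.array(p["T"])
    s=s or telemetry.read_state()
    W=np.eye(4);W[:3,:3]=s["eef_rot"];W[:3,3]=s["position"]
    return p,W@np.array(p["T_tool_cam"])
def pt(name,u,v,d,s=None):
    p,T=T_of(name,s);f=K(p)
    return (T@np.array([(u-p["cx"])/f*d,(v-p["cy"])/f*d,d,1]))[:3]
def onplane(name,u,v,z,s=None):
    p,T=T_of(name,s);f=K(p)
    r=T[:3,:3]@np.array([(u-p["cx"])/f,(v-p["cy"])/f,1]);o=T[:3,3]
    return o+r*(z-o[2])/r[2]
def cloud(name,D,s=None):
    p,T=T_of(name,s);f=K(p);v,u=np.indices(D.shape)
    P=np.stack([(u-p["cx"])/f*D,(v-p["cy"])/f*D,D],-1)
    return P@T[:3,:3].T+T[:3,3]
E
python3 - <<'E'
from h import *
s=telemetry.read_state();print({k:np.round(v,3).tolist() for k,v in s.items()},manip.nose_length)
for n in("scene","side","wrist"):
    a,d=cams.camera(n);cv2.imwrite(f"pics/{n}0.png",a[:,:,::-1]);np.savez(f"{n}0.npz",a=a,d=d)
    print(n,np.round(T_of(n,s)[1],3).tolist(),cams.camera_params(n)["fov_y"])
E
```

```text
pics
{'time_s': 0.0, 'joint_positions': [63.193, 9.111, 91.571, 0.001, 79.424, -12.036], 'dq': [-0.056, -0.069, 0.023, 0.107, -0.04, -0.041], 'joint_torque': [-0.001, -38.558, -32.21, 0.07, 0.038, -0.0], 'position': [0.146, 0.556, 0.404], 'eef_rot': [[-0.001, -0.967, 0.255], [-0.002, 0.255, 0.967], [-1.0, 0.0, -0.002]], 'force': [-0.115, 0.106, -0.121], 'torque': [-0.034, -0.031, 0.056], 'finger_gap': 0.092} 0.1901
scene [[-0.859, 0.433, -0.274, 0.905], [0.512, 0.712, -0.48, 0.606], [-0.013, -0.552, -0.833, 1.116], [0.0, 0.0, 0.0, 1.0]] 51.05259023256418
side [[0.689, -0.474, 0.548, 0.012], [-0.725, -0.432, 0.537, -0.505], [-0.018, -0.767, -0.641, 0.691], [0.0, 0.0, 0.0, 1.0]] 55.63786156465011
wrist [[0.255, 0.937, 0.238, 0.08], [0.967, -0.247, -0.066, 0.574], [-0.003, 0.246, -0.969, 0.384], [0.0, 0.0, 0.0, 1.0]] 58.57990049706751
```

View pics/scene0.png

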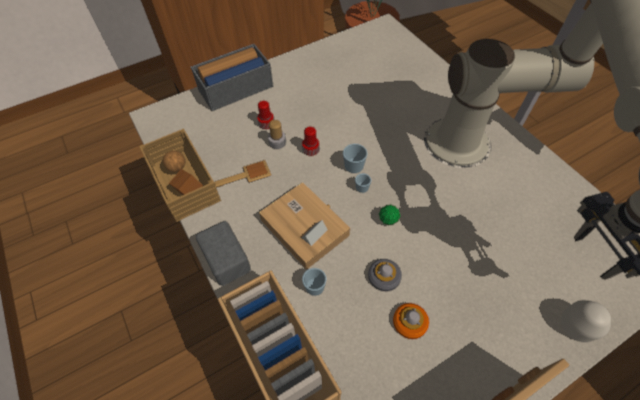

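View pics/side0.png

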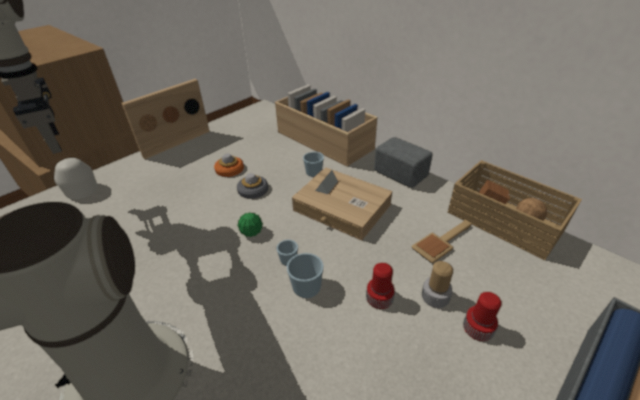

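The scene view shows the beech and grey reader at (277,133). The red look-alikes are at (265,114) and (311,141). The grey dock is at (386,273), the orange one at (411,320), and the label at (295,206). In the side view the reader is at (440,283), the reds at (381,285) and (484,315), the dock at (252,185) and the label at (358,203). I choose the beech reader and the grey dock.

```bash
python3 - <<'E'
from h import *
I={}
for n,boxes in {"scene":{"reader":(262,115,294,152),"dock":(364,252,408,296),"label":(284,194,306,216),"redA":(252,97,276,128),"redB":(298,124,324,158)},
 "side":{"reader":(420,258,458,308),"dock":(232,168,272,200),"label":(345,195,370,211),"redA":(465,290,502,340),"redB":(364,260,398,310)}}.items():
    z=np.load(n+"0.npz");C=cloud(n,z["d"]);I[n]=z["a"]
    for k,(a,b,c,d) in boxes.items():
        P=C[b:d,a:c].reshape(-1,3);im=z["a"][b:d,a:c].reshape(-1,3).astype(int)
        if k=="label":
            P=P[(im.min(1)>135)&(abs(P[:,2]-.05)<.02)]
            print(n,k,len(P),P.mean(0).round(4),np.median(P,0).round(4));continue
        h=P[P[:,2]>.012]
        t=P[P[:,2]>P[:,2].max()-.008]
        print(n,k,"zmax",P[:,2].max().round(3),"top mean",t.mean(0).round(4),len(t),"ext",h.min(0).round(3),h.max(0).round(3))
c=[cv2.resize(I["scene"][95:225,235:365],(390,390)),cv2.resize(I["side"][240:350,350:510],(400,390))[:, :400]]
cv2.imwrite("pics/crop1.png",np.hstack(c)[:,:,::-1])
E
```

```text
scene reader zmax 1.116 top mean [0.9053 0.6065 1.1157] 5 ext [ 0.504 -0.426  0.012] [0.905 0.606 1.116]
scene dock zmax 1.116 top mean [0.9053 0.6065 1.1157] 11 ext [0.469 0.237 0.012] [0.905 0.606 1.116]
scene label 0 [nan nan nan] [nan nan nan]
scene redA zmax 1.116 top mean [0.9053 0.6065 1.1157] 1 ext [ 0.504 -0.447  0.012] [0.905 0.606 1.116]
scene redB zmax 1.116 top mean [0.9053 0.6065 1.1157] 3 ext [ 0.43  -0.259  0.012] [0.905 0.606 1.116]
side reader zmax 0.691 top mean [ 0.0124 -0.505   0.6913] 10 ext [ 0.012 -0.505  0.012] [ 0.634 -0.259  0.691]
side dock zmax 0.691 top mean [ 0.0124 -0.505   0.6913] 4 ext [ 0.012 -0.505  0.012] [0.561 0.387 0.691]
side label 18 [ 0.6294 -0.0268  0.0514] [ 0.629  -0.026   0.0515]
side redA zmax 0.691 top mean [ 0.0124 -0.505   0.6913] 6 ext [ 0.012 -0.505  0.012] [ 0.556 -0.397  0.691]
side redB zmax 0.691 top mean [ 0.0124 -0.505   0.6913] 7 ext [ 0.012 -0.505  0.012] [ 0.486 -0.207  0.691]<stdin>:10: RuntimeWarning: Mean of empty slice.
  ret = um.true_divide(
  return _methods._mean(a, axis=axis, dtype=dtype,
```

View pics/crop1.png

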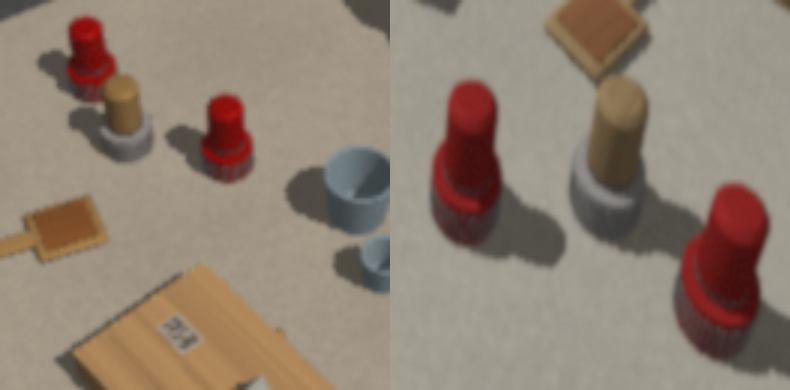

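The close crop confirms the choice: a beech barrel on a grey collar between two red copies. I'll filter out the zero-depth readings and measure again.

```bash
python3 - <<'E'
from h import *
for n,boxes in {"scene":{"reader":(266,118,290,150),"dock":(364,252,408,296),"label":(284,194,306,216),"redA":(252,97,276,128),"redB":(298,124,324,158)},
 "side":{"reader":(420,258,458,308),"dock":(232,168,272,200),"label":(345,195,370,211),"redA":(465,290,502,340),"redB":(364,260,398,310)}}.items():
    z=np.load(n+"0.npz");C=cloud(n,z["d"])
    for k,(a,b,c,d) in boxes.items():
        P=C[b:d,a:c].reshape(-1,3);im=z["a"][b:d,a:c].reshape(-1,3).astype(int);ok=z["d"][b:d,a:c].ravel()>0
        P=P[ok];im=im[ok]
        if k=="label":
            g=P[(im.max(1)-im.min(1)<35)&(abs(P[:,2]-.05)<.015)]
            print(n,k,len(g),g.mean(0).round(4),np.median(g,0).round(4));continue
        zs=np.sort(P[:,2]);zm=zs[-5]
        if k=="reader": t=P[P[:,2]>.09]
        else: t=P[P[:,2]>zm-.008]
        h=P[P[:,2]>.015]
        print(n,k,"zmax",zm.round(3),"top mid",((t.min(0)+t.max(0))/2).round(4),t.mean(0).round(4),len(t),"ext",np.percentile(h,[1,99],axis=0).round(3).tolist())
E
```

```text
scene reader zmax 0.101 top mid [ 0.544  -0.3204  0.0957] [ 0.5453 -0.3182  0.096 ] 92 ext [[0.514, -0.409, 0.018], [0.573, -0.291, 0.101]]
scene dock zmax 0.052 top mid [0.5168 0.2825 0.049 ] [0.5173 0.283  0.0485] 90 ext [[0.473, 0.24, 0.016], [0.56, 0.326, 0.052]]
scene label 91 [ 0.6312 -0.0301  0.0484] [ 0.6309 -0.0304  0.0482]
scene redA zmax 0.101 top mid [ 0.541  -0.3747  0.0978] [ 0.5421 -0.3825  0.0968] 111 ext [[0.508, -0.442, 0.018], [0.564, -0.311, 0.101]]
scene redB zmax 0.1 top mid [ 0.4584 -0.2306  0.0967] [ 0.4592 -0.2311  0.0964] 85 ext [[0.432, -0.252, 0.016], [0.488, -0.204, 0.1]]
side reader zmax 0.103 top mid [ 0.54   -0.3241  0.0967] [ 0.5366 -0.3257  0.0985] 277 ext [[0.512, -0.353, 0.016], [0.558, -0.297, 0.102]]
side dock zmax 0.054 top mid [0.5141 0.2779 0.0508] [0.5126 0.2763 0.0507] 66 ext [[0.47, 0.235, 0.015], [0.555, 0.382, 0.054]]
side label 112 [ 0.6292 -0.0302  0.0516] [ 0.629  -0.0304  0.0517]
side redA zmax 0.103 top mid [ 0.5322 -0.4274  0.0989] [ 0.5296 -0.4282  0.0993] 302 ext [[0.503, -0.456, 0.017], [0.548, -0.4, 0.102]]
side redB zmax 0.103 top mid [ 0.4557 -0.2363  0.099 ] [ 0.4538 -0.2383  0.0994] 242 ext [[0.427, -0.266, 0.016], [0.476, -0.21, 0.102]]
```

>>> jog_arm(
  motion=[
    {"dy": -0.013, "dz": -0.016, "ax": 2},
    {"dy": -0.037, "dz": -0.046, "ax": 6},
    {"dy": -0.062, "dz": -0.077, "ax": 10},
    {"dy": -0.087, "dz": -0.108, "ax": 14},
    {"dy": -0.112, "dz": -0.139, "ax": 18},
    {"dy": -0.137, "dz": -0.17, "ax": 22},
    {"dy": -0.162, "dz": -0.201, "ax": 26},
    {"dy": -0.187, "dz": -0.232, "ax": 30},
    {"dy": -0.212, "dz": -0.263, "ax": 34},
    {"dy": -0.237, "dz": -0.294, "ax": 38},
  ],
)

```text
schema error: expected keys dx, dy, dz, ax, ay, az, gripper
```

```bash
cat > go.py <<'E'
import sys
from h import *
s=telemetry.read_state();R=np.array(s["eef_rot"]);p=np.array(s["position"])
x,y,z,yaw=map(float,sys.argv[1:5])  # grasp point target, yaw of jaws
c,n=np.cos(np.radians(yaw)),np.sin(np.radians(yaw))
Rt=np.array([[0,-n,c],[0,c,n],[-1,0,0]])
g=p+.171*R[:,0]
d=R.T@(np.array([x,y,z+.171])-p)
rv=cv2.Rodrigues(R.T@Rt)[0].ravel()
print("t",round(s["time_s"],2),"grasp",g.round(4),"yaw",np.degrees(np.arctan2(R[1,2],R[0,2])).round(1),"tilt x",R[:,0].round(4),"q1,q6",np.round(s["joint_positions"],1)[[0,5]],"gap",round(s["finger_gap"],4),"F",np.round(s["force"],2))
print("shift",d.round(4),"turn deg",np.degrees(rv).round(2))
E
python3 go.py .541 -.322 .234 20
```

```text
t 0.15 grasp [0.1464 0.5556 0.233 ] yaw 75.2 tilt x [-6.0e-04 -1.3e-03 -1.0e+00] q1,q6 [ 63.2 -12. ] gap 0.0916 F [-0.14 -0.47  0.9 ]
shift [-2.000e-04 -6.052e-01 -7.482e-01] turn deg [ 5.523e+01 -8.000e-02  2.000e-02]
```

>>> jog_arm(
  motion=[
    {"dx": 0, "dy": -0.013, "dz": -0.016, "ax": 2, "ay": 0, "az": 0, "gripper": 1},
    {"dx": 0, "dy": -0.037, "dz": -0.046, "ax": 6, "ay": 0, "az": 0, "gripper": 1},
    {"dx": 0, "dy": -0.062, "dz": -0.077, "ax": 10, "ay": 0, "az": 0, "gripper": 1},
    {"dx": 0, "dy": -0.087, "dz": -0.108, "ax": 14, "ay": 0, "az": 0, "gripper": 1},
    {"dx": 0, "dy": -0.112, "dz": -0.139, "ax": 18, "ay": 0, "az": 0, "gripper": 1},
    {"dx": 0, "dy": -0.137, "dz": -0.17, "ax": 22, "ay": 0, "az": 0, "gripper": 1},
    {"dx": 0, "dy": -0.162, "dz": -0.201, "ax": 26, "ay": 0, "az": 0, "gripper": 1},
    {"dx": 0, "dy": -0.187, "dz": -0.232, "ax": 30, "ay": 0, "az": 0, "gripper": 1},
    {"dx": 0, "dy": -0.212, "dz": -0.263, "ax": 34, "ay": 0, "az": 0, "gripper": 1},
    {"dx": 0, "dy": -0.237, "dz": -0.294, "ax": 38, "ay": 0, "az": 0, "gripper": 1},
  ],
)

```text
time_s: 0.98
position: [0.3008, 0.2096, 0.4046]
eef_rot: [[0.0, -0.603, 0.798], [0.0, 0.798, 0.603], [-1.0, -0.0, 0.0]]
force: [1.3, 0.0, 0.3]
finger_gap: 0.0918
```

```bash
python3 go.py .541 -.322 .234 20
```

```text
t 0.98 grasp [0.3009 0.2096 0.2336] yaw 37.1 tilt x [ 4.e-04  1.e-04 -1.e+00] q1,q6 [ 15.8 -21.3] gap 0.0918 F [1.3  0.01 0.25]
shift [-4.000e-04 -5.689e-01 -1.288e-01] turn deg [1.707e+01 2.000e-02 1.000e-02]
```

>>> jog_arm(
  motion=[
    {"dx": 0, "dy": -0.038, "dz": -0.009, "ax": 2, "ay": 0, "az": 0, "gripper": 1},
    {"dx": 0, "dy": -0.076, "dz": -0.017, "ax": 4, "ay": 0, "az": 0, "gripper": 1},
    {"dx": 0, "dy": -0.114, "dz": -0.026, "ax": 6, "ay": 0, "az": 0, "gripper": 1},
    {"dx": 0, "dy": -0.152, "dz": -0.034, "ax": 8, "ay": 0, "az": 0, "gripper": 1},
    {"dx": 0, "dy": -0.19, "dz": -0.043, "ax": 10, "ay": 0, "az": 0, "gripper": 1},
    {"dx": 0, "dy": -0.228, "dz": -0.052, "ax": 12, "ay": 0, "az": 0, "gripper": 1},
    {"dx": 0, "dy": -0.266, "dz": -0.06, "ax": 14, "ay": 0, "az": 0, "gripper": 1},
    {"dx": 0, "dy": -0.304, "dz": -0.069, "ax": 17, "ay": 0, "az": 0, "gripper": 1},
    {"dx": 0, "dy": -0.342, "dz": -0.077, "ax": 17, "ay": 0, "az": 0, "gripper": 1},
    {"dx": 0, "dy": -0.38, "dz": -0.086, "ax": 17, "ay": 0, "az": 0, "gripper": 1},
  ],
)

```text
time_s: 1.82
position: [0.4626, -0.1453, 0.4044]
eef_rot: [[-0.0, -0.345, 0.939], [0.0, 0.939, 0.345], [-1.0, 0.0, -0.0]]
force: [0.4, 0.8, -0.1]
finger_gap: 0.0919
```

```bash
python3 go.py .541 -.322 .234 20
```

```text
t 1.82 grasp [ 0.4625 -0.1453  0.2334] yaw 20.2 tilt x [-2.e-04  3.e-04 -1.e+00] q1,q6 [-31.8 -51.9] gap 0.0919 F [ 0.35  0.76 -0.12]
shift [-0.0007 -0.1929  0.0127] turn deg [ 0.18 -0.   -0.02]
```

>>> jog_arm(
  motion=[
    {"dx": 0, "dy": -0.038, "dz": 0.0025, "ax": 0, "ay": 0, "az": 0, "gripper": 1},
    {"dx": 0, "dy": -0.076, "dz": 0.005, "ax": 0, "ay": 0, "az": 0, "gripper": 1},
    {"dx": 0, "dy": -0.114, "dz": 0.0075, "ax": 0, "ay": 0, "az": 0, "gripper": 1},
    {"dx": 0, "dy": -0.15, "dz": 0.01, "ax": 0, "ay": 0, "az": 0, "gripper": 1},
    {"dx": 0, "dy": -0.178, "dz": 0.0127, "ax": 0, "ay": 0, "az": 0, "gripper": 1},
    {"dx": 0, "dy": -0.193, "dz": 0.0127, "ax": 0, "ay": 0, "az": 0, "gripper": 1},
    {"dx": 0, "dy": -0.193, "dz": 0.0127, "ax": 0, "ay": 0, "az": 0, "gripper": 1},
    {"dx": 0, "dy": -0.193, "dz": 0.0127, "ax": 0, "ay": 0, "az": 0, "gripper": 1},
  ],
)

```text
time_s: 2.48
position: [0.5408, -0.3202, 0.4039]
eef_rot: [[-0.001, -0.345, 0.939], [0.001, 0.939, 0.345], [-1.0, 0.002, -0.001]]
force: [-0.1, 0.4, 0.3]
finger_gap: 0.0916
```

```bash
python3 - <<'E'
from h import *
s=telemetry.read_state();a,d=cams.camera("wrist");np.savez("w1.npz",a=a,d=d)
C=cloud("wrist",d,s);hsv=cv2.cvtColor(a,cv2.COLOR_RGB2HSV)
m=(d>0)&(C[...,2]>.092)&(C[...,2]<.108)&(np.hypot(C[...,0]-.541,C[...,1]+.322)<.04)
P=C[m];print(len(P),"top",P.mean(0).round(4),((P.min(0)+P.max(0))/2).round(4),np.ptp(P,0).round(3))
(c,r)=cv2.minEnclosingCircle(P[:,:2].astype(np.float32));print(c,r)
m2=(d>0)&(C[...,2]>.005)&(np.hypot(C[...,0]-.541,C[...,1]+.322)<.045)
Q=C[m2];(c,r)=cv2.minEnclosingCircle(Q[:,:2].astype(np.float32));print("all",c,r)
cv2.imwrite("pics/w1.png",a[:,:,::-1])
E
python3 go.py .541 -.322 .234 20
```

```text
1832 top [ 0.5411 -0.3223  0.0984] [ 0.5416 -0.3238  0.0971] [0.041 0.041 0.01 ]
(0.541400134563446, -0.32384049892425537) 0.02101057954132557
all (0.5361672639846802, -0.314603716135025) 0.04408774524927139
t 2.53 grasp [ 0.5406 -0.3193  0.2332] yaw 20.2 tilt x [-8.0e-04  1.2e-03 -1.0e+00] q1,q6 [-41.6 -61.8] gap 0.0918 F [-0.07 -0.18  0.3 ]
shift [-0.0008 -0.0025 -0.0006] turn deg [ 0.23 -0.02 -0.08]
```

View pics/w1.png

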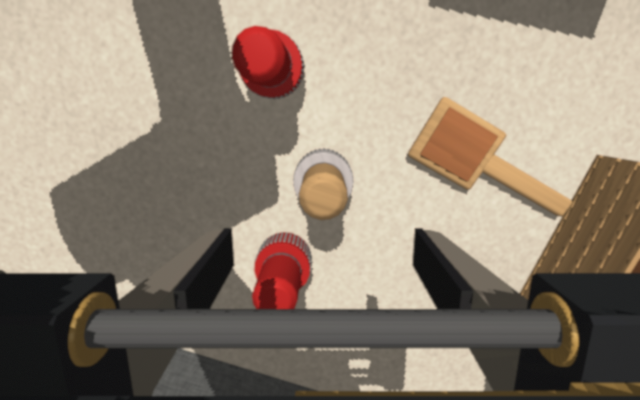

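The beech reader is at (323,190). The red ones are at (265,60) and (280,270), both clear of the jaws to the left and right. Going down.

>>> jog_arm(
  motion=[
    {"dx": 0.02, "dy": -0.004, "dz": -0.001, "ax": 0, "ay": 0, "az": 0, "gripper": 1},
    {"dx": 0.05, "dy": -0.004, "dz": -0.001, "ax": 0, "ay": 0, "az": 0, "gripper": 1},
    {"dx": 0.08, "dy": -0.004, "dz": -0.001, "ax": 0, "ay": 0, "az": 0, "gripper": 1},
    {"dx": 0.105, "dy": -0.004, "dz": -0.001, "ax": 0, "ay": 0, "az": 0, "gripper": 1},
    {"dx": 0.125, "dy": -0.004, "dz": -0.001, "ax": 0, "ay": 0, "az": 0, "gripper": 1},
    {"dx": 0.142, "dy": -0.004, "dz": -0.001, "ax": 0, "ay": 0, "az": 0, "gripper": 1},
    {"dx": 0.155, "dy": -0.004, "dz": -0.001, "ax": 0, "ay": 0, "az": 0, "gripper": 1},
    {"dx": 0.163, "dy": -0.004, "dz": -0.001, "ax": 0, "ay": 0, "az": 0, "gripper": 1},
    {"dx": 0.163, "dy": -0.004, "dz": -0.001, "ax": 0, "ay": 0, "az": 0, "gripper": 1},
    {"dx": 0.163, "dy": -0.004, "dz": -0.001, "ax": 0, "ay": 0, "az": 0, "gripper": 1},
  ],
)

```text
time_s: 3.37
position: [0.5415, -0.3238, 0.2423]
eef_rot: [[0.0, -0.346, 0.938], [-0.0, 0.938, 0.346], [-1.0, -0.0, 0.0]]
force: [0.5, -1.1, 1.1]
finger_gap: 0.0916
```

```bash
python3 go.py .5414 -.3238 .07 20
```

```text
t 3.37 grasp [ 0.5416 -0.3239  0.0713] yaw 20.3 tilt x [ 4.e-04 -3.e-04 -1.e+00] q1,q6 [-41.8 -62.1] gap 0.0916 F [ 0.53 -1.09  1.09]
shift [ 0.0013  0.0001 -0.0001] turn deg [0.26 0.01 0.02]
```

>>> jog_arm(
  motion=[
    {"dx": 0.001, "dy": 0, "dz": 0, "ax": 0, "ay": 0, "az": 0, "gripper": 0.7},
    {"dx": 0.001, "dy": 0, "dz": 0, "ax": 0, "ay": 0, "az": 0, "gripper": 0.55},
    {"dx": 0.001, "dy": 0, "dz": 0, "ax": 0, "ay": 0, "az": 0, "gripper": 0.45},
    {"dx": 0.001, "dy": 0, "dz": 0, "ax": 0, "ay": 0, "az": 0, "gripper": 0.3},
    {"dx": 0.001, "dy": 0, "dz": 0, "ax": 0, "ay": 0, "az": 0, "gripper": 0.3},
    {"dx": 0.001, "dy": 0, "dz": 0, "ax": 0, "ay": 0, "az": 0, "gripper": 0.2},
    {"dx": 0.001, "dy": 0, "dz": 0, "ax": 0, "ay": 0, "az": 0, "gripper": 0.2},
    {"dx": 0.001, "dy": 0, "dz": 0, "ax": 0, "ay": 0, "az": 0, "gripper": 0.2},
    {"dx": 0.001, "dy": 0, "dz": 0, "ax": 0, "ay": 0, "az": 0, "gripper": 0.2},
    {"dx": 0.001, "dy": 0, "dz": 0, "ax": 0, "ay": 0, "az": 0, "gripper": 0.2},
  ],
  force=40,
)

```text
time_s: 4.2
position: [0.5414, -0.3241, 0.2407]
eef_rot: [[0.0, -0.346, 0.938], [-0.0, 0.938, 0.346], [-1.0, -0.0, 0.0]]
force: [0.6, -0.0, 0.0]
finger_gap: 0.0408
```

```bash
python3 go.py .541 -.323 .22 20
```

```text
t 4.2 grasp [ 0.5414 -0.3241  0.0697] yaw 20.2 tilt x [ 2.e-04 -0.e+00 -1.e+00] q1,q6 [-41.9 -62.1] gap 0.0408 F [ 0.56 -0.02  0.  ]
shift [-0.1503  0.0012  0.    ] turn deg [0.23 0.01 0.01]
```

>>> jog_arm(
  motion=[
    {"dx": -0.004, "dy": 0, "dz": 0, "ax": 0, "ay": 0, "az": 0, "gripper": 0.2},
    {"dx": -0.012, "dy": 0, "dz": 0, "ax": 0, "ay": 0, "az": 0, "gripper": 0.2},
    {"dx": -0.026, "dy": 0, "dz": 0, "ax": 0, "ay": 0, "az": 0, "gripper": 0.2},
    {"dx": -0.042, "dy": 0, "dz": 0, "ax": 0, "ay": 0, "az": 0, "gripper": 0.2},
    {"dx": -0.06, "dy": 0, "dz": 0, "ax": 0, "ay": 0, "az": 0, "gripper": 0.2},
    {"dx": -0.08, "dy": 0, "dz": 0, "ax": 0, "ay": 0, "az": 0, "gripper": 0.2},
    {"dx": -0.1, "dy": 0, "dz": 0, "ax": 0, "ay": 0, "az": 0, "gripper": 0.2},
    {"dx": -0.116, "dy": 0, "dz": 0, "ax": 0, "ay": 0, "az": 0, "gripper": 0.2},
    {"dx": -0.126, "dy": 0, "dz": 0, "ax": 0, "ay": 0, "az": 0, "gripper": 0.2},
    {"dx": -0.13, "dy": 0, "dz": 0, "ax": 0, "ay": 0, "az": 0, "gripper": 0.2},
  ],
)

```text
time_s: 5.03
position: [0.5417, -0.3244, 0.374]
eef_rot: [[0.003, -0.346, 0.938], [-0.003, 0.938, 0.346], [-1.0, -0.004, 0.002]]
force: [0.9, 0.1, -2.2]
finger_gap: 0.0416
```

```bash
python3 go.py .630 -.030 .2 20
```

```text
t 5.03 grasp [ 0.5422 -0.3249  0.203 ] yaw 20.2 tilt x [ 0.0033 -0.0031 -1.    ] q1,q6 [-41.9 -62.1] gap 0.0416 F [ 0.87  0.14 -2.17]
shift [0.0024 0.2457 0.1847] turn deg [0.23 0.12 0.23]
```

>>> jog_arm(
  motion=[
    {"dx": 0, "dy": 0.009, "dz": 0.007, "ax": 0, "ay": 0, "az": 0, "gripper": 0.2},
    {"dx": 0, "dy": 0.027, "dz": 0.02, "ax": 0, "ay": 0, "az": 0, "gripper": 0.2},
    {"dx": 0, "dy": 0.054, "dz": 0.04, "ax": 0, "ay": 0, "az": 0, "gripper": 0.2},
    {"dx": 0, "dy": 0.084, "dz": 0.063, "ax": 0, "ay": 0, "az": 0, "gripper": 0.2},
    {"dx": 0, "dy": 0.114, "dz": 0.086, "ax": 0, "ay": 0, "az": 0, "gripper": 0.2},
    {"dx": 0, "dy": 0.144, "dz": 0.108, "ax": 0, "ay": 0, "az": 0, "gripper": 0.2},
    {"dx": 0, "dy": 0.174, "dz": 0.131, "ax": 0, "ay": 0, "az": 0, "gripper": 0.2},
    {"dx": 0, "dy": 0.204, "dz": 0.153, "ax": 0, "ay": 0, "az": 0, "gripper": 0.2},
    {"dx": 0, "dy": 0.226, "dz": 0.17, "ax": 0, "ay": 0, "az": 0, "gripper": 0.2},
    {"dx": 0, "dy": 0.24, "dz": 0.18, "ax": 0, "ay": 0, "az": 0, "gripper": 0.2},
  ],
)

```text
time_s: 5.87
position: [0.6272, -0.0325, 0.3691]
eef_rot: [[-0.003, -0.349, 0.937], [0.002, 0.937, 0.349], [-1.0, 0.003, -0.002]]
force: [-0.4, -0.2, -1.5]
finger_gap: 0.0416
```

```bash
python3 - <<'E'
from h import *
s=telemetry.read_state();a,d=cams.camera("wrist");np.savez("w2.npz",a=a,d=d)
b,e=cams.camera("side");np.savez("s2.npz",a=b,d=e)
C=cloud("wrist",d,s);i=a.astype(int)
m=(d>0)&(abs(C[...,2]-.05)<.012)&(i.max(2)-i.min(2)<40)&(np.hypot(C[...,0]-.63,C[...,1]+.03)<.035)
P=C[m];print(len(P),P.mean(0) if len(P) else 0)
C=cloud("side",e)
m=(e>0)&(np.hypot(C[...,0]-s["position"][0],C[...,1]-s["position"][1])<.034)&(C[...,2]>.09)&(C[...,2]<.17)
Q=C[m];print("reader seen",len(Q),np.percentile(Q,[1,99],axis=0).round(3).tolist())
cv2.imwrite("pics/w2.png",np.hstack([cv2.resize(a,(400,250)),cv2.resize(b[120:270,240:480],(400,250))])[:,:,::-1])
E
python3 go.py .630 -.030 .170 20
```

```text
280 [ 0.62829947 -0.01162116  0.05044956]
reader seen 402 [[0.596, -0.061, 0.131], [0.648, -0.005, 0.17]]
t 5.97 grasp [ 0.6267 -0.0326  0.1981] yaw 20.5 tilt x [-0.0026  0.0018 -1.    ] q1,q6 [-14.  -34.5] gap 0.0413 F [-0.37 -0.33 -1.22]
shift [0.0281 0.0016 0.0038] turn deg [ 0.48 -0.11 -0.15]
```

View pics/w2.png

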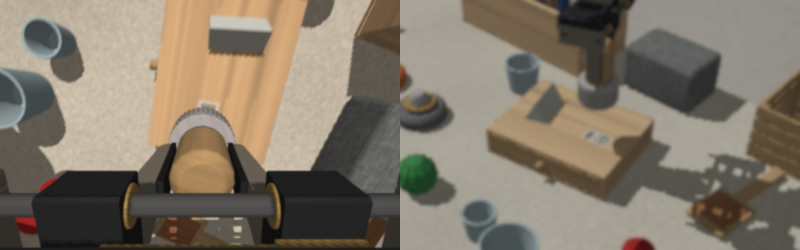

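The wrist view (left) shows the reader upright and hiding most of the label. The side view (right) shows it hanging straight over the label end of the tray unit. I'll lower it to 5 cm and hold.

>>> jog_arm(
  motion=[
    {"dx": 0.005, "dy": 0.001, "dz": 0.001, "ax": 0, "ay": 0, "az": 0, "gripper": 0.2},
    {"dx": 0.013, "dy": 0.002, "dz": 0.002, "ax": 0, "ay": 0, "az": 0, "gripper": 0.2},
    {"dx": 0.021, "dy": 0.002, "dz": 0.003, "ax": 0, "ay": 0, "az": 0, "gripper": 0.2},
    {"dx": 0.026, "dy": 0.002, "dz": 0.003, "ax": 0, "ay": 0, "az": 0, "gripper": 0.2},
    {"dx": 0.028, "dy": 0.002, "dz": 0.003, "ax": 0, "ay": 0, "az": 0, "gripper": 0.2},
    {"dx": 0.028, "dy": 0.002, "dz": 0.003, "ax": 0, "ay": 0, "az": 0, "gripper": 0.2},
    {"dx": 0.028, "dy": 0.002, "dz": 0.003, "ax": 0, "ay": 0, "az": 0, "gripper": 0.2},
    {"dx": 0.028, "dy": 0.002, "dz": 0.003, "ax": 0, "ay": 0, "az": 0, "gripper": 0.2},
    {"dx": 0.028, "dy": 0.002, "dz": 0.003, "ax": 0, "ay": 0, "az": 0, "gripper": 0.2},
    {"dx": 0.028, "dy": 0.002, "dz": 0.003, "ax": 0, "ay": 0, "az": 0, "gripper": 0.2},
  ],
)

```text
time_s: 6.8
position: [0.6295, -0.0338, 0.3432]
eef_rot: [[0.001, -0.346, 0.938], [-0.0, 0.938, 0.346], [-1.0, -0.001, 0.001]]
force: [0.2, -0.4, -1.9]
finger_gap: 0.0412
```

```bash
python3 go.py .630 -.030 .170 20
```

```text
t 6.8 grasp [ 0.6296 -0.0339  0.1722] yaw 20.2 tilt x [ 9.e-04 -2.e-04 -1.e+00] q1,q6 [-14.  -34.3] gap 0.0412 F [ 0.22 -0.36 -1.85]
shift [0.0022 0.0034 0.0018] turn deg [0.23 0.04 0.03]
```

>>> jog_arm(
  motion=[
    {"dx": 0.001, "dy": 0.0015, "dz": 0.001, "ax": 0, "ay": 0, "az": 0, "gripper": 0.2},
    {"dx": 0.002, "dy": 0.003, "dz": 0.0015, "ax": 0, "ay": 0, "az": 0, "gripper": 0.2},
    {"dx": 0.002, "dy": 0.003, "dz": 0.0015, "ax": 0, "ay": 0, "az": 0, "gripper": 0.2},
    {"dx": 0.002, "dy": 0.003, "dz": 0.0015, "ax": 0, "ay": 0, "az": 0, "gripper": 0.2},
    {"dx": 0.002, "dy": 0.003, "dz": 0.0015, "ax": 0, "ay": 0, "az": 0, "gripper": 0.2},
    {"dx": 0.002, "dy": 0.003, "dz": 0.0015, "ax": 0, "ay": 0, "az": 0, "gripper": 0.2},
    {"dx": 0.002, "dy": 0.003, "dz": 0.0015, "ax": 0, "ay": 0, "az": 0, "gripper": 0.2},
    {"dx": 0.002, "dy": 0.003, "dz": 0.0015, "ax": 0, "ay": 0, "az": 0, "gripper": 0.2},
    {"dx": 0.002, "dy": 0.003, "dz": 0.0015, "ax": 0, "ay": 0, "az": 0, "gripper": 0.2},
    {"dx": 0.002, "dy": 0.003, "dz": 0.0015, "ax": 0, "ay": 0, "az": 0, "gripper": 0.2},
  ],
)

```text
time_s: 7.63
position: [0.6298, -0.0305, 0.3407]
eef_rot: [[0.0, -0.346, 0.938], [-0.0, 0.938, 0.346], [-1.0, -0.0, 0.0]]
force: [1.0, -0.4, -1.9]
finger_gap: 0.0415
```

>>> jog_arm(
  motion=[
    {"dx": 0, "dy": 0, "dz": 0, "ax": 0, "ay": 0, "az": 0, "gripper": 0.2},
    {"dx": 0, "dy": 0, "dz": 0, "ax": 0, "ay": 0, "az": 0, "gripper": 0.2},
    {"dx": 0, "dy": 0, "dz": 0, "ax": 0, "ay": 0, "az": 0, "gripper": 0.2},
    {"dx": 0, "dy": 0, "dz": 0, "ax": 0, "ay": 0, "az": 0, "gripper": 0.2},
    {"dx": 0, "dy": 0, "dz": 0, "ax": 0, "ay": 0, "az": 0, "gripper": 0.2},
    {"dx": 0, "dy": 0, "dz": 0, "ax": 0, "ay": 0, "az": 0, "gripper": 0.2},
    {"dx": 0, "dy": 0, "dz": 0, "ax": 0, "ay": 0, "az": 0, "gripper": 0.2},
    {"dx": 0, "dy": 0, "dz": 0, "ax": 0, "ay": 0, "az": 0, "gripper": 0.2},
    {"dx": 0, "dy": 0, "dz": 0, "ax": 0, "ay": 0, "az": 0, "gripper": 0.2},
    {"dx": 0, "dy": 0, "dz": 0, "ax": 0, "ay": 0, "az": 0, "gripper": 0.2},
  ],
)

```text
time_s: 8.47
position: [0.6298, -0.0305, 0.3407]
eef_rot: [[0.0, -0.346, 0.938], [0.0, 0.938, 0.346], [-1.0, -0.0, 0.0]]
force: [0.2, 0.8, -1.0]
finger_gap: 0.0413
```

>>> jog_arm(
  motion=[
    {"dx": 0, "dy": 0, "dz": 0, "ax": 0, "ay": 0, "az": 0, "gripper": 0.2},
    {"dx": 0, "dy": 0, "dz": 0, "ax": 0, "ay": 0, "az": 0, "gripper": 0.2},
    {"dx": 0, "dy": 0, "dz": 0, "ax": 0, "ay": 0, "az": 0, "gripper": 0.2},
    {"dx": 0, "dy": 0, "dz": 0, "ax": 0, "ay": 0, "az": 0, "gripper": 0.2},
    {"dx": 0, "dy": 0, "dz": 0, "ax": 0, "ay": 0, "az": 0, "gripper": 0.2},
    {"dx": 0, "dy": 0, "dz": 0, "ax": 0, "ay": 0, "az": 0, "gripper": 0.2},
    {"dx": 0, "dy": 0, "dz": 0, "ax": 0, "ay": 0, "az": 0, "gripper": 0.2},
    {"dx": 0, "dy": 0, "dz": 0, "ax": 0, "ay": 0, "az": 0, "gripper": 0.2},
    {"dx": 0, "dy": 0, "dz": 0, "ax": 0, "ay": 0, "az": 0, "gripper": 0.2},
    {"dx": 0, "dy": 0, "dz": 0, "ax": 0, "ay": 0, "az": 0, "gripper": 0.2},
  ],
)

```text
time_s: 9.3
position: [0.6298, -0.0305, 0.3407]
eef_rot: [[0.0, -0.346, 0.938], [-0.0, 0.938, 0.346], [-1.0, -0.0, 0.0]]
force: [-0.2, -0.8, -1.0]
finger_gap: 0.0413
```

>>> jog_arm(
  motion=[
    {"dx": 0, "dy": 0, "dz": 0, "ax": 0, "ay": 0, "az": 0, "gripper": 0.2},
    {"dx": 0, "dy": 0, "dz": 0, "ax": 0, "ay": 0, "az": 0, "gripper": 0.2},
    {"dx": 0, "dy": 0, "dz": 0, "ax": 0, "ay": 0, "az": 0, "gripper": 0.2},
    {"dx": 0, "dy": 0, "dz": 0, "ax": 0, "ay": 0, "az": 0, "gripper": 0.2},
    {"dx": 0, "dy": 0, "dz": 0, "ax": 0, "ay": 0, "az": 0, "gripper": 0.2},
    {"dx": 0, "dy": 0, "dz": 0, "ax": 0, "ay": 0, "az": 0, "gripper": 0.2},
    {"dx": 0, "dy": 0, "dz": 0, "ax": 0, "ay": 0, "az": 0, "gripper": 0.2},
    {"dx": 0, "dy": 0, "dz": 0, "ax": 0, "ay": 0, "az": 0, "gripper": 0.2},
    {"dx": 0, "dy": 0, "dz": 0, "ax": 0, "ay": 0, "az": 0, "gripper": 0.2},
    {"dx": 0, "dy": 0, "dz": 0, "ax": 0, "ay": 0, "az": 0, "gripper": 0.2},
  ],
)

```text
time_s: 10.13
position: [0.6298, -0.0305, 0.3407]
eef_rot: [[0.0, -0.346, 0.938], [-0.0, 0.938, 0.346], [-1.0, -0.0, 0.0]]
force: [-0.0, -0.6, -1.6]
finger_gap: 0.0412
```

```bash
python3 - <<'E'
from h import *
b,e=cams.camera("side")
cv2.imwrite("pics/s3.png",cv2.resize(b[120:270,240:480],(720,450))[:,:,::-1])
E
python3 go.py .516 .28 .22 -20
```

```text
t 10.18 grasp [ 0.6297 -0.0305  0.1697] yaw 20.2 tilt x [-0. -0. -1.] q1,q6 [-13.7 -34. ] gap 0.0414 F [-0.81 -0.11 -1.2 ]
shift [-0.0503  0.3306  0.0006] turn deg [40.23 -0.    0.  ]
```

View pics/s3.png

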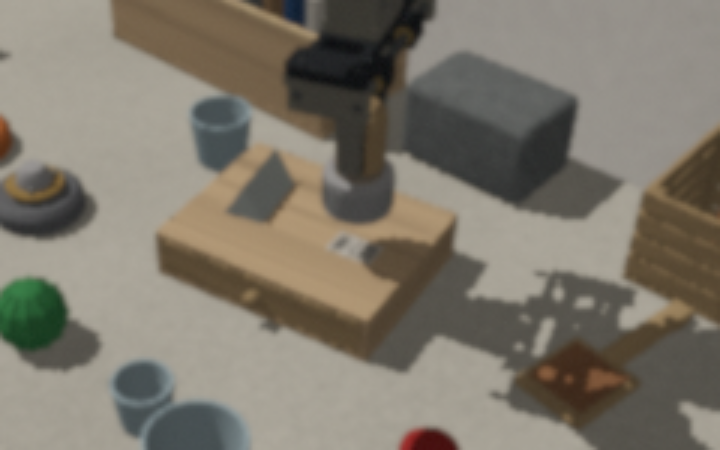

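The side view shows the reader upright above the label. It did not move from 7.6 to 10.1 s. Next, raise it and go to the dock, with a wrist look on the way.

>>> jog_arm(
  motion=[
    {"dx": -0.012, "dy": 0, "dz": 0, "ax": 0, "ay": 0, "az": 0, "gripper": 0.2},
    {"dx": -0.03, "dy": 0.008, "dz": 0, "ax": 0, "ay": 0, "az": 0, "gripper": 0.2},
    {"dx": -0.045, "dy": 0.026, "dz": 0, "ax": 0, "ay": 0, "az": 0, "gripper": 0.2},
    {"dx": -0.05, "dy": 0.054, "dz": 0, "ax": 0, "ay": 0, "az": 0, "gripper": 0.2},
    {"dx": -0.05, "dy": 0.088, "dz": 0, "ax": 0, "ay": 0, "az": 0, "gripper": 0.2},
    {"dx": -0.05, "dy": 0.122, "dz": 0, "ax": 0, "ay": 0, "az": 0, "gripper": 0.2},
    {"dx": -0.05, "dy": 0.152, "dz": 0, "ax": 0, "ay": 0, "az": 0, "gripper": 0.2},
    {"dx": -0.05, "dy": 0.174, "dz": 0, "ax": 0, "ay": 0, "az": 0, "gripper": 0.2},
    {"dx": -0.05, "dy": 0.19, "dz": 0, "ax": 0, "ay": 0, "az": 0, "gripper": 0.2},
    {"dx": -0.05, "dy": 0.19, "dz": 0, "ax": 0, "ay": 0, "az": 0, "gripper": 0.2},
  ],
)

```text
time_s: 11.02
position: [0.563, 0.1505, 0.3919]
eef_rot: [[0.001, -0.349, 0.937], [0.001, 0.937, 0.349], [-1.0, 0.001, 0.001]]
force: [0.1, 0.8, -1.9]
finger_gap: 0.0415
```

>>> jog_arm(
  motion=[
    {"dx": 0, "dy": 0, "dz": 0, "ax": 0, "ay": 0, "az": 0, "gripper": 0.2},
    {"dx": 0, "dy": 0, "dz": 0, "ax": 0, "ay": 0, "az": 0, "gripper": 0.2},
    {"dx": 0, "dy": 0, "dz": 0, "ax": 0, "ay": 0, "az": 0, "gripper": 0.2},
  ],
)

```text
time_s: 11.27
position: [0.5645, 0.1468, 0.3911]
eef_rot: [[0.001, -0.345, 0.939], [-0.0, 0.939, 0.345], [-1.0, -0.001, 0.0]]
force: [0.1, 0.2, -2.2]
finger_gap: 0.0414
```

```bash
python3 - <<'E'
from h import *
s=telemetry.read_state();a,d=cams.camera("wrist");np.savez("w4.npz",a=a,d=d)
C=cloud("wrist",d,s);r=np.hypot(C[...,0]-.516,C[...,1]-.281)
for lo,hi,R in((.049,.056,.02),(.03,.038,.035),(.012,.022,.055)):
    m=(d>0)&(C[...,2]>lo)&(C[...,2]<hi)&(r<R);P=C[m]
    if len(P): print(lo,len(P),P.mean(0).round(4),cv2.minEnclosingCircle(P[:,:2].astype(np.float32)))
cv2.imwrite("pics/w4.png",a[:,:,::-1])
E
python3 go.py .516 .28 .22 20
```

```text
0.049 819 [0.5149 0.2799 0.0515] ((0.5145577192306519, 0.2804522216320038), 0.01376029197126627)
0.03 1557 [0.5176 0.2726 0.0339] ((0.514622151851654, 0.28090524673461914), 0.029120421037077904)
0.012 973 [0.5222 0.26   0.0196] ((0.5146830081939697, 0.2803785502910614), 0.04691425710916519)
t 11.32 grasp [0.5645 0.1468 0.2199] yaw 20.1 tilt x [ 3.e-04 -3.e-04 -1.e+00] q1,q6 [  2.7 -17.4] gap 0.0411 F [ 0.24 -0.75 -1.76]
shift [-0.0002  0.1417  0.0004] turn deg [0.15 0.01 0.02]
```

View pics/w4.png

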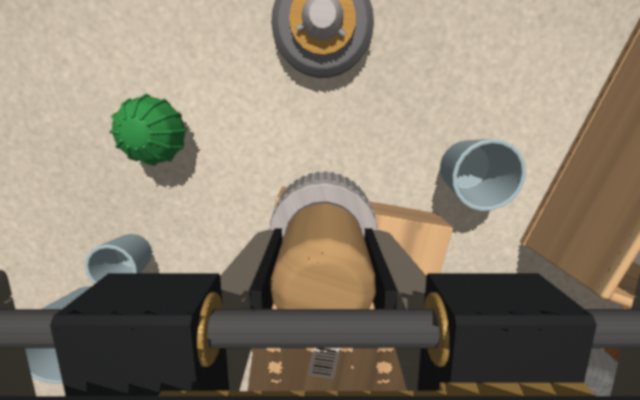

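The dock is at (322,25) in the wrist view. The circle fits on the post, ring and base agree at (0.5146, 0.2805), with radii matching the description. Move over it.

>>> jog_arm(
  motion=[
    {"dx": 0, "dy": 0.012, "dz": 0, "ax": 0, "ay": 0, "az": 0, "gripper": 0.2},
    {"dx": 0, "dy": 0.036, "dz": 0, "ax": 0, "ay": 0, "az": 0, "gripper": 0.2},
    {"dx": 0, "dy": 0.066, "dz": 0, "ax": 0, "ay": 0, "az": 0, "gripper": 0.2},
    {"dx": 0, "dy": 0.096, "dz": 0, "ax": 0, "ay": 0, "az": 0, "gripper": 0.2},
    {"dx": 0.01, "dy": 0.12, "dz": -0.0005, "ax": 0, "ay": 0, "az": 0, "gripper": 0.2},
    {"dx": 0.025, "dy": 0.136, "dz": -0.0005, "ax": 0, "ay": 0, "az": 0, "gripper": 0.2},
    {"dx": 0.045, "dy": 0.1427, "dz": -0.0005, "ax": 0, "ay": 0, "az": 0, "gripper": 0.2},
    {"dx": 0.065, "dy": 0.1427, "dz": -0.0005, "ax": 0, "ay": 0, "az": 0, "gripper": 0.2},
    {"dx": 0.077, "dy": 0.1427, "dz": -0.0005, "ax": 0, "ay": 0, "az": 0, "gripper": 0.2},
    {"dx": 0.082, "dy": 0.1427, "dz": -0.0005, "ax": 0, "ay": 0, "az": 0, "gripper": 0.2},
  ],
)

```text
time_s: 12.15
position: [0.5134, 0.2815, 0.3062]
eef_rot: [[-0.004, -0.346, 0.938], [-0.001, 0.938, 0.346], [-1.0, 0.0, -0.004]]
force: [-0.5, -0.1, -1.9]
finger_gap: 0.0415
```

>>> jog_arm(
  motion=[
    {"dx": 0, "dy": 0, "dz": 0, "ax": 0, "ay": 0, "az": 0, "gripper": 0.2},
    {"dx": 0, "dy": 0, "dz": 0, "ax": 0, "ay": 0, "az": 0, "gripper": 0.2},
    {"dx": 0, "dy": 0, "dz": 0, "ax": 0, "ay": 0, "az": 0, "gripper": 0.2},
    {"dx": 0, "dy": 0, "dz": 0, "ax": 0, "ay": 0, "az": 0, "gripper": 0.2},
  ],
)

```text
time_s: 12.48
position: [0.5149, 0.2815, 0.3102]
eef_rot: [[0.002, -0.345, 0.938], [0.001, 0.938, 0.345], [-1.0, -0.0, 0.003]]
force: [0.1, 0.3, -2.4]
finger_gap: 0.0411
```

```bash
python3 - <<'E'
from h import *
s=telemetry.read_state()
for n in("wrist","scene","side"):
    a,d=cams.camera(n);np.savez(n+"5.npz",a=a,d=d);C=cloud(n,d,s)
    x,y=s["position"][:2];r=np.hypot(C[...,0]-x,C[...,1]-y)
    for k,lo,hi,R in(("top",.155,.172,.028),("collar",.068,.112,.034)):
        P=C[(d>0)&(C[...,2]>lo)&(C[...,2]<hi)&(r<R)]
        if len(P)>10:
            # circle fit
            A=np.c_[2*P[:,:2],np.ones(len(P))];q=np.linalg.lstsq(A,(P[:,:2]**2).sum(1),rcond=None)[0]
            print(n,k,len(P),np.percentile(P,[1,99],axis=0).round(3).tolist(),"fit",q[:2].round(4),np.sqrt(q[2]+q[0]**2+q[1]**2).round(4))
E
python3 go.py .5146 .2805 .112 20
```

```text
wrist top 7729 [[0.488, 0.271, 0.156], [0.535, 0.302, 0.171]] fit [0.5133 0.2867] 0.0147
wrist collar 3339 [[0.486, 0.278, 0.074], [0.539, 0.313, 0.112]] fit [0.5136 0.2872] 0.0231
scene top 12 [[0.503, 0.264, 0.16], [0.511, 0.277, 0.169]] fit [0.5074 0.2704] 0.0048
scene collar 143 [[0.49, 0.29, 0.069], [0.545, 0.314, 0.111]] fit [0.5174 0.2883] 0.0232
side top 112 [[0.496, 0.26, 0.156], [0.542, 0.296, 0.172]] fit [0.5181 0.2767] 0.0161
side collar 314 [[0.484, 0.25, 0.072], [0.541, 0.295, 0.111]] fit [0.5137 0.2784] 0.026
t 12.63 grasp [0.5147 0.2816 0.1385] yaw 20.2 tilt x [ 1.3e-03  4.0e-04 -1.0e+00] q1,q6 [16.9 -3.3] gap 0.0419 F [-0.06 -0.62 -1.37]
shift [ 0.0265 -0.001  -0.0003] turn deg [0.22 0.08 0.01]
```

>>> jog_arm(
  motion=[
    {"dx": 0, "dy": -0.001, "dz": 0, "ax": 0, "ay": 0, "az": 0, "gripper": 0.2},
    {"dx": 0.004, "dy": -0.001, "dz": 0, "ax": 0, "ay": 0, "az": 0, "gripper": 0.2},
    {"dx": 0.008, "dy": -0.001, "dz": 0, "ax": 0, "ay": 0, "az": 0, "gripper": 0.2},
    {"dx": 0.011, "dy": -0.001, "dz": 0, "ax": 0, "ay": 0, "az": 0, "gripper": 0.2},
    {"dx": 0.014, "dy": -0.001, "dz": 0, "ax": 0, "ay": 0, "az": 0, "gripper": 0.2},
    {"dx": 0.017, "dy": -0.001, "dz": 0, "ax": 0, "ay": 0, "az": 0, "gripper": 0.2},
    {"dx": 0.02, "dy": -0.001, "dz": 0, "ax": 0, "ay": 0, "az": 0, "gripper": 0.2},
    {"dx": 0.023, "dy": -0.001, "dz": 0, "ax": 0, "ay": 0, "az": 0, "gripper": 0.2},
    {"dx": 0.025, "dy": -0.001, "dz": 0, "ax": 0, "ay": 0, "az": 0, "gripper": 0.2},
    {"dx": 0.025, "dy": -0.001, "dz": 0, "ax": 0, "ay": 0, "az": 0, "gripper": 0.2},
  ],
)

```text
time_s: 13.47
position: [0.5144, 0.2806, 0.283]
eef_rot: [[-0.001, -0.346, 0.938], [-0.0, 0.938, 0.346], [-1.0, 0.0, -0.001]]
force: [-0.4, -0.3, -1.7]
finger_gap: 0.0414
```

```bash
python3 go.py .5146 .2805 .109 20
```

```text
t 13.47 grasp [0.5142 0.2805 0.112 ] yaw 20.2 tilt x [-1.e-03 -3.e-04 -1.e+00] q1,q6 [16.8 -3.4] gap 0.0414 F [-0.44 -0.27 -1.69]
shift [ 0.003  -0.0001  0.0002] turn deg [ 0.23 -0.06 -0.  ]
```

>>> jog_arm(
  motion=[
    {"dx": 0.001, "dy": 0, "dz": 0, "ax": 0, "ay": 0, "az": 0, "gripper": 0.2},
    {"dx": 0.002, "dy": 0, "dz": 0, "ax": 0, "ay": 0, "az": 0, "gripper": 0.2},
    {"dx": 0.003, "dy": 0, "dz": 0, "ax": 0, "ay": 0, "az": 0, "gripper": 0.2},
    {"dx": 0.004, "dy": 0, "dz": 0, "ax": 0, "ay": 0, "az": 0, "gripper": 0.2},
    {"dx": 0.004, "dy": 0, "dz": 0, "ax": 0, "ay": 0, "az": 0, "gripper": 0.2},
    {"dx": 0.004, "dy": 0, "dz": 0, "ax": 0, "ay": 0, "az": 0, "gripper": 0.2},
  ],
)

```text
time_s: 13.97
position: [0.5146, 0.2806, 0.2797]
eef_rot: [[-0.0, -0.346, 0.938], [-0.0, 0.938, 0.346], [-1.0, 0.0, -0.0]]
force: [-1.2, -0.0, -1.6]
finger_gap: 0.0416
```

```bash
python3 go.py .5146 .2805 .109 20
```

```text
t 13.97 grasp [0.5145 0.2806 0.1087] yaw 20.2 tilt x [-1.e-04 -0.e+00 -1.e+00] q1,q6 [16.8 -3.4] gap 0.0416 F [-1.16 -0.04 -1.6 ]
shift [-0.0003 -0.0001 -0.    ] turn deg [ 0.23 -0.01 -0.  ]
```

>>> jog_arm(
  motion=[
    {"dx": 0.0007, "dy": 0, "dz": 0, "ax": 0, "ay": 0, "az": 0, "gripper": 0.2},
    {"dx": 0.0014, "dy": 0, "dz": 0, "ax": 0, "ay": 0, "az": 0, "gripper": 0.2},
    {"dx": 0.002, "dy": 0, "dz": 0, "ax": 0, "ay": 0, "az": 0, "gripper": 0.2},
    {"dx": 0.002, "dy": 0, "dz": 0, "ax": 0, "ay": 0, "az": 0, "gripper": 0.2},
    {"dx": 0.002, "dy": 0, "dz": 0, "ax": 0, "ay": 0, "az": 0, "gripper": 0.2},
  ],
)

```text
time_s: 14.38
position: [0.5146, 0.2806, 0.2777]
eef_rot: [[-0.0, -0.346, 0.938], [-0.0, 0.938, 0.346], [-1.0, -0.0, -0.0]]
force: [-0.2, 0.9, -2.0]
finger_gap: 0.0412
```

```bash
python3 go.py .5146 .2805 .107 20
```

```text
t 14.38 grasp [0.5146 0.2806 0.1067] yaw 20.2 tilt x [-1.e-04 -0.e+00 -1.e+00] q1,q6 [16.8 -3.4] gap 0.0412 F [-0.25  0.85 -2.01]
shift [-0.0003 -0.0001 -0.    ] turn deg [ 0.23 -0.    0.  ]
```

>>> jog_arm(
  motion=[
    {"dx": 0.0007, "dy": 0, "dz": 0, "ax": 0, "ay": 0, "az": 0, "gripper": 0.2},
    {"dx": 0.0014, "dy": 0, "dz": 0, "ax": 0, "ay": 0, "az": 0, "gripper": 0.2},
    {"dx": 0.002, "dy": 0, "dz": 0, "ax": 0, "ay": 0, "az": 0, "gripper": 0.2},
    {"dx": 0.003, "dy": 0, "dz": 0, "ax": 0, "ay": 0, "az": 0, "gripper": 0.2},
    {"dx": 0.004, "dy": 0, "dz": 0, "ax": 0, "ay": 0, "az": 0, "gripper": 0.2},
    {"dx": 0.004, "dy": 0, "dz": 0, "ax": 0, "ay": 0, "az": 0, "gripper": 0.2},
  ],
)

```text
time_s: 14.88
position: [0.5147, 0.2807, 0.2741]
eef_rot: [[0.0, -0.346, 0.938], [-0.0, 0.938, 0.346], [-1.0, -0.0, 0.0]]
force: [-1.4, -0.4, 3.4]
finger_gap: 0.0412
```

```bash
python3 go.py .5146 .2805 .103 20; python3 - <<'E'
from h import *
s=telemetry.read_state();f=[]
for n in("side","scene"):
    a,d=cams.camera(n);np.savez(n+"6.npz",a=a,d=d)
    f.append(cv2.resize(a[135:225,195:315] if n=="side" else a[215:305,325:445],(400,300),interpolation=cv2.INTER_CUBIC))
    C=cloud(n,d,s);r=np.hypot(C[...,0]-.5146,C[...,1]-.2805)
    for lo,hi in((.018,.03),(.03,.045),(.045,.06),(.06,.075),(.075,.09)):
        m=(d>0)&(C[...,2]>lo)&(C[...,2]<hi)&(r<.055);print(n,lo,m.sum(),"rmed",np.median(r[m]).round(4) if m.any() else 0)
cv2.imwrite("pics/d6.png",np.hstack(f)[:,:,::-1])
E
```

```text
t 14.88 grasp [0.5147 0.2807 0.1031] yaw 20.2 tilt x [ 1.e-04 -0.e+00 -1.e+00] q1,q6 [16.8 -3.4] gap 0.0412 F [-1.42 -0.37  3.35]
shift [ 0.0001 -0.0001 -0.0001] turn deg [0.23 0.   0.  ]
side 0.018 282 rmed 0.0396
side 0.03 72 rmed 0.0291
side 0.045 88 rmed 0.0296
side 0.06 146 rmed 0.0278
side 0.075 58 rmed 0.0207
scene 0.018 255 rmed 0.0389
scene 0.03 21 rmed 0.0314
scene 0.045 21 rmed 0.0315
scene 0.06 82 rmed 0.0272
scene 0.075 13 rmed 0.0215
```

View pics/d6.png

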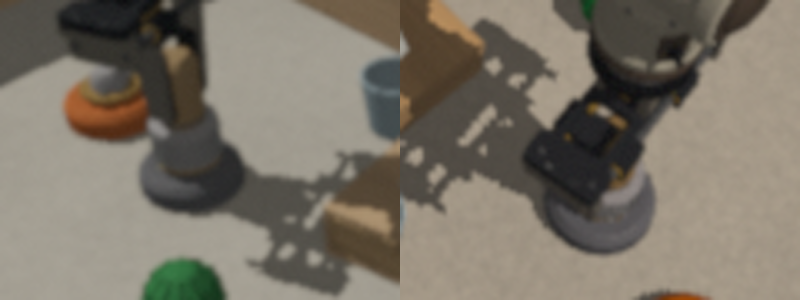

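The force rose by 5 N at an underside height of about 33.5 mm. That fits the ring, not the pins at 40 mm, so the keyways seem to have dropped over the pins at the yaw I arrived with. The side crop shows the collar sitting in the dock. Pressing on.

>>> jog_arm(
  motion=[
    {"dx": 0.001, "dy": 0, "dz": 0, "ax": 0, "ay": 0, "az": 0, "gripper": 0.2},
    {"dx": 0.002, "dy": 0, "dz": 0, "ax": 0, "ay": 0, "az": 0, "gripper": 0.2},
    {"dx": 0.003, "dy": 0, "dz": 0, "ax": 0, "ay": 0, "az": 0, "gripper": 0.2},
    {"dx": 0.004, "dy": 0, "dz": 0, "ax": 0, "ay": 0, "az": 0, "gripper": 0.2},
    {"dx": 0.005, "dy": 0, "dz": 0, "ax": 0, "ay": 0, "az": 0, "gripper": 0.2},
    {"dx": 0.006, "dy": 0, "dz": 0, "ax": 0, "ay": 0, "az": 0, "gripper": 0.2},
    {"dx": 0.006, "dy": 0, "dz": 0, "ax": 0, "ay": 0, "az": 0, "gripper": 0.2},
  ],
)

```text
time_s: 15.57
position: [0.5146, 0.2806, 0.2677]
eef_rot: [[0.0, -0.346, 0.938], [0.0, 0.938, 0.346], [-1.0, -0.0, 0.0]]
force: [-1.5, -0.8, 5.0]
finger_gap: 0.0415
```

```bash
python3 go.py .5146 .2805 .0942 20
```

```text
t 15.57 grasp [0.5147 0.2807 0.0967] yaw 20.2 tilt x [ 2.e-04  1.e-04 -1.e+00] q1,q6 [16.8 -3.4] gap 0.0415 F [-1.46 -0.83  5.02]
shift [ 0.0025 -0.0001 -0.0001] turn deg [0.23 0.01 0.  ]
```

>>> jog_arm(
  motion=[
    {"dx": 0.0008, "dy": 0, "dz": 0, "ax": 0, "ay": 0, "az": 0, "gripper": 0.2},
    {"dx": 0.0016, "dy": 0, "dz": 0, "ax": 0, "ay": 0, "az": 0, "gripper": 0.2},
    {"dx": 0.0022, "dy": 0, "dz": 0, "ax": 0, "ay": 0, "az": 0, "gripper": 0.2},
    {"dx": 0.0028, "dy": 0, "dz": 0, "ax": 0, "ay": 0, "az": 0, "gripper": 0.2},
    {"dx": 0.003, "dy": 0, "dz": 0, "ax": 0, "ay": 0, "az": 0, "gripper": 0.2},
    {"dx": 0.003, "dy": 0, "dz": 0, "ax": 0, "ay": 0, "az": 0, "gripper": 0.2},
  ],
)

```text
time_s: 16.07
position: [0.5147, 0.2807, 0.2651]
eef_rot: [[0.0, -0.346, 0.938], [0.0, 0.938, 0.346], [-1.0, -0.0, 0.0]]
force: [-2.5, -0.8, 6.7]
finger_gap: 0.0412
```

```bash
python3 go.py .5146 .2805 .0942 20
```

```text
t 16.07 grasp [0.5147 0.2807 0.0941] yaw 20.2 tilt x [ 2.e-04  0.e+00 -1.e+00] q1,q6 [16.8 -3.4] gap 0.0412 F [-2.48 -0.79  6.68]
shift [-0.0001 -0.0001 -0.0001] turn deg [0.23 0.01 0.  ]
```

>>> jog_arm(
  motion=[
    {"dx": 0.0003, "dy": 0, "dz": 0, "ax": 0, "ay": 0, "az": 0, "gripper": 0.2},
    {"dx": 0.0006, "dy": 0, "dz": 0, "ax": 0, "ay": 0, "az": 0, "gripper": 0.2},
    {"dx": 0.0008, "dy": 0, "dz": 0, "ax": 0, "ay": 0, "az": 0, "gripper": 0.2},
    {"dx": 0.001, "dy": 0, "dz": 0, "ax": 0, "ay": 0, "az": 0, "gripper": 0.2},
    {"dx": 0.001, "dy": 0, "dz": 0, "ax": 0, "ay": 0, "az": 0, "gripper": 0.2},
  ],
)

```text
time_s: 16.48
position: [0.5148, 0.2807, 0.2651]
eef_rot: [[0.0, -0.346, 0.938], [-0.0, 0.938, 0.346], [-1.0, -0.0, 0.0]]
force: [-4.7, -1.7, 12.1]
finger_gap: 0.0414
```

```bash
python3 go.py .5146 .2805 .0942 20
```

```text
t 16.48 grasp [0.5148 0.2807 0.0941] yaw 20.2 tilt x [ 2.e-04 -1.e-04 -1.e+00] q1,q6 [16.8 -3.4] gap 0.0414 F [-4.67 -1.72 12.06]
shift [-0.0001 -0.0001 -0.0002] turn deg [0.24 0.01 0.01]
```

>>> jog_arm(
  motion=[
    {"dx": 0.0005, "dy": 0, "dz": 0, "ax": 0, "ay": 0, "az": 0, "gripper": 0.2},
    {"dx": 0.0005, "dy": 0, "dz": 0, "ax": 0, "ay": 0, "az": 0, "gripper": 0.2},
    {"dx": 0.0005, "dy": 0, "dz": 0, "ax": 0, "ay": 0, "az": 0, "gripper": 0.2},
    {"dx": 0.0005, "dy": 0, "dz": 0, "ax": 0, "ay": 0, "az": 0, "gripper": 0.2},
    {"dx": 0.0005, "dy": 0, "dz": 0, "ax": 0, "ay": 0, "az": 0, "gripper": 0.2},
    {"dx": 0.0005, "dy": 0, "dz": 0, "ax": 0, "ay": 0, "az": 0, "gripper": 0.2},
  ],
)

```text
time_s: 16.98
position: [0.5148, 0.2808, 0.265]
eef_rot: [[0.0, -0.346, 0.938], [-0.0, 0.938, 0.346], [-1.0, -0.0, 0.0]]
force: [-4.8, -2.6, 15.1]
finger_gap: 0.0411
```

```bash
python3 - <<'E'
from h import *
s=telemetry.read_state();a,d=cams.camera("wrist");b,e=cams.camera("side")
C=cloud("wrist",d,s);r=np.hypot(C[...,0]-.5146,C[...,1]-.2805)
z=C[...,2][(d>0)&(r>.023)&(r<.029)&(C[...,2]>.04)&(C[...,2]<.08)&(C[...,1]>.285)]
print("collar top z",len(z),np.median(z),"expect .0605")
q=C[...,2][(d>0)&(r<.018)&(C[...,2]>.1)&(C[...,2]<.14)];print("barrel top z",len(q),np.median(q) if len(q) else 0,"expect ~.1245")
cv2.imwrite("pics/f7.png",np.hstack([cv2.resize(a,(400,250)),cv2.resize(b[130:230,190:350],(400,250))])[:,:,::-1])
E
python3 go.py .5146 .2805 .0942 20
```

```text
collar top z 1291 0.060406766519884414 expect .0605
barrel top z 4554 0.1240351352350463 expect ~.1245
t 17.08 grasp [0.5149 0.2807 0.094 ] yaw 20.2 tilt x [ 2.e-04 -1.e-04 -1.e+00] q1,q6 [16.8 -3.4] gap 0.0411 F [-5.43 -2.51 14.83]
shift [-0.0002 -0.0001 -0.0003] turn deg [0.24 0.01 0.01]
```

View pics/f7.png

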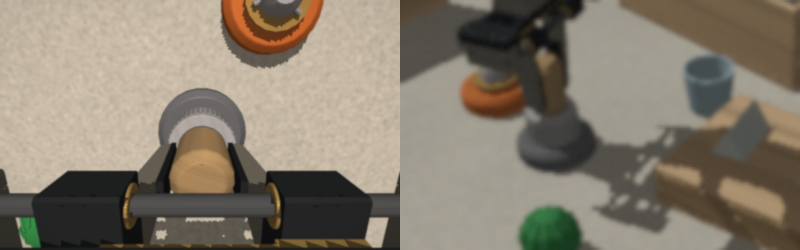

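The collar sits flush in the grey dock: its top reads 60.4 mm against the 60.5 mm expected when home. The toys are untouched. Handing in.

```bash
python3 -c "
from bench import finish_job
print(finish_job())"
```

```text
the job is handed in; nothing more can be done
None
```

The reader is fully home in the grey dock. I handed the job in at about 17 s, with the gripper still holding the reader and pushing it down.

- **Label:** I held the reader upright over the middle of the label with its underside about 5 cm above it. It stayed still from 7.6 to 10.1 s.
- **Dock:** I lowered it over the post. The keyways met the pins at the angle I arrived with, so no turning was needed. The upward push only began about 33.5 mm above the shelf, which is the ring and not the pins at 40 mm. It then grew as the spring should.
- **Last checks:**
  - The tool stopped going down when I pressed further, and the upward force rose to about 15 N.
  - The collar's top measured 60.4 mm (60.5 expected when home) and the barrel's top 124.0 mm (about 124.5 expected).
  - The grip was holding at a 41 mm opening with the tool upright.
  - The force also showed about 5 N sideways while pressing, which I left alone.
- **Earlier readings:**
  - Rough circle fits of the reader hanging over the dock were too poor to use, so I relied on the earlier fit of the dock and the arm's pose.
  - One wrist-camera reading of the label, taken while the reader hid most of it, was off by 2 cm. I ignored it because the two clear views agreed.
- **Toys:** I never went near the toys or the look-alikes, and those in the last pictures look unmoved. I did not measure them again.

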